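# Open the thermal cycler

## Task

The run on the thermal cycler has finished and the tubes are to come out next: open its lid. Press down the release tab under the lid's front edge with a fingertip so that the lid springs up, then push the lid gently up and back until it is fully open and rests against its stop. Press and push only, without squeezing or forcing any part of the machine; keep off the tubes in the block, and leave everything else on the bench standing where it is.

Things in the scene. Friction and masses are not known exactly. Their poses are not given: they have to be found in the camera images.
- cycler: Cream bench thermal cycler, 200 wide, 300 deep, 190 high, fixed. Origin: centre of its footprint on the bench; x from its front to its back, y to the left of one facing it, z up. Its front looks roughly at the robot. Sloping console with keypad and display from x = -0.160 (60 mm high) to -0.025 (110 mm high); behind it the lid over the heating block. Hinge posts at the sides reach z = 0.158.
- tab_top (a point): Point to press, mid top face of the release tab: (-0.039, 0, 0.138) in the cycler's frame, tab up. Grey paddle 42 mm wide (y), 5 thick, standing out 36 mm (x = -0.056 to -0.020) from under the middle of the lid's front edge, 1.5 mm ridge at its free edge, 20 mm of air below. The shut lid's front face is 19 mm behind this point, z = 0.146 to 0.165: keep the fingertip off it.
- tab (a joint): Release tab, rad: 0 up (springs back by itself), 0.30 fully down, at a firm stop. It turns on a pin under the lid: tab_top sinks about 36 mm per rad, 11 mm in all. The lid lets go at about 0.15; pressing takes 2 to 4 N on the way.
- lid_edge (a point): Middle of the lid's lower front edge (168 mm wide), 130 mm from the hinge. In the cycler's frame: shut (-0.020, 0, 0.146), sprung up about (0.016, 0, 0.240), fully open about (0.142, 0, 0.276). Its z axis is the lid's outward normal. Front face 19 mm high; underside flat but for a catch pocket 44 mm wide in the front middle and a plate 100 mm wide, 4 proud, from 26 mm behind the edge.
- lid_hinge (a point): Middle of the lid's hinge line, at (0.110, 0, 0.150) in the cycler's frame; the hinge line runs along the cycler's y.
- lid (a joint): Lid angle, rad: 0 shut and latched (start), 1.85 fully open on its stop, leaning back past upright. Unlatched, a spring lifts it in under a second to about 0.80, where it stays; from there pushing takes 1 to 2 N square to the lid at its edge (lid 0.28 to 0.46 kg, damped hinge, 0.15 N m s/rad). Let go below 1.25 it sinks back to 0.80; beyond 1.35 it falls slowly open and stays.
- tubes: Two strips of eight small capped tubes standing in the heating block under the lid, tops at z = 0.14, between x = 0.011 and 0.046, y = -0.046 and 0.046, all in the cycler's frame, which is also this body's frame. Not to be touched.
- tube_rack: Blue tube rack, 82 x 124 x 46 mm, loose on the bench beside the cycler (either side). Origin: centre of its underside. Bystander.
- tip_box: Dark box of pipette tips with a pale lid, 86 x 122 x 70 mm, loose beside the cycler (either side). Origin: centre of its underside. Bystander.
- marker: Pale marker pen with a black cap, 120 mm long, 12 mm thick, lying to the left of the cycler along its own x. Origin: underside of its middle. Bystander.
- pipette: White hand pipette, 275 mm long, 26 mm wide and 24 mm high, lying behind the cycler along its own x. Origin: underside of its handle's middle. Bystander.
- wash_bottle: White plastic bottle with a grey cap, 68 mm across, 150 mm high, standing behind the cycler to the left. Origin: centre of its underside. Bystander.
- conicals: Pale block 100 x 70 x 55 mm with three capped tubes standing in it, 114 mm high in all, behind the cycler to the right. Origin: centre of its underside. Bystander.

How it is judged:
By the outcome, as a careful person would: the job done as asked, in the order asked, and still so for the second after the job is handed in, with the robot touching nothing.
It also fails if it takes over 38 s, if anything falls off the work surface, if the arm or the gripper's body presses on something with over 40 N, if the wrist force passes 120 N, or if a joint passes its speed limit or range.

## Robot

A 7-joint arm with a two-finger parallel gripper is mounted at the origin on the work surface. World frame = base frame: x ahead of the robot, y to its left, z up, the work surface at z = 0. Lengths are in m, angles in rad, forces in N, time in s.
With the tool pointing down it reaches from about 0.4 to 0.9 m from the base axis. Payload 5.5 kg.
Tool frame: the origin (TCP) lies midway between the tips of the shut fingers; the grasp point (between the pads) lies 19 mm behind it (manip.grip_depth is the distance from the TCP to the grasp point, in m); z points along the fingers, x is the direction in which the jaws open and shut, and the axes are right-handed (so a half turn about z gives the same grasp; the last joint's range is limited). The gripper opens to 92 mm and grips with 3 to 60 N. Pads are 19 mm wide; open, the fingers measure 130 mm over their backs; the gripper's body (75 mm by 190 mm) begins 47 mm behind the grasp point.
Start: joints at [0.263, 0.501, -0.427, 1.55, 0.221, 1.138, -0.21], TCP at [0.65, 0, 0.227] pointing down, gripper open.
Joint ranges: [-2.88, 2.88], [-0.31, 2.03], [-1.54, 1.56], [0.2, 2.42], [-1.41, 4.55], [0.19, 2.02], [-2.57, 2.57]. Speed limits (rad/s): [2.57, 2.57, 3.14, 3.14, 3.14, 3.14, 3.14].

## Interface

Orientations are given as a unit quaternion [x, y, z, w].
In Python, from bench import manip, effector, viewer gives the robot as it stands. Calls block until the motion is done:
- manip.move_pose(position, orientation): joint-space move of the TCP to a pose.
- manip.servo_line(position, ori=None, vel=0.15): straight line of the TCP; ori=None keeps the orientation; vel is the mean speed in m/s.
- manip.movej(angles): joint-space move.
- effector.open_jaws() and effector.close(f_grip=None): open the fingers fully, or close them until they stop; f_grip is the grip in N (None keeps the last).
- manip.sleep(seconds).
- manip.solve_ik(position, orientation): joint angles nearest the present ones, or None.
- viewer.get_image(name): name is "scene" or "side" or "wrist"; returns the picture (420x560x3 uint8, red, green, blue); there is no depth.
- viewer.get_calibration(name): a dict with "vfov" (degrees; the focal length in pixels is half the picture's height over the tangent of half this angle, whatever the lens; pixels are square), "cx", "cy" (the principal point, pixels), "dist_coeffs" ([k1, k2, p1, p2, k3] as OpenCV has them; the pictures are not rectified), "eye" and "attitude" of the camera in the world. Camera axes: x right, y down, z forward; pixel columns grow to the right and rows downward; lengths in m; the calibration is good to about 2 mm. A picture is of the moment at which its call begins: read the wrist's pose just before it. get_calibration takes no time and is no camera call; for the wrist camera it gives the pose at the moment of the call.
A pose or a line that the arm cannot do raises manip.PlanningError and nothing moves.
- manip.hand_in(): hands the job in, once; it reports no verdict.
Readings, each from a call of its own:
- manip.current_clock(): time.
- manip.current_q(): joint angles.
- manip.current_joint_velocities(): joint speeds.
- manip.current_tau(): joint torques, N m.
- manip.current_tool_pos(): TCP position.
- manip.current_tcp_rot(): TCP orientation.
- manip.current_force(): force on the tool from outside, world axes, zero at the start.
- manip.current_wrist_torque(): the same for the moment, N m.
- manip.current_finger_gap(): finger opening in m.
Only numpy, scipy, OpenCV 4.12 (cv2) and the standard library are available. Lean on these libraries where they do the work, as an engineer would, in place of code of your own. Each camera call takes 0.05 s, during which the arm holds its last target.

## Working session

There is one attempt and no reset: what is moved stays moved. The work goes in short steps, each a Python script; the robot and the scene stay as the last script left them, time stands still between calls to the robot, and variables do not carry over. Pictures are saved under pics/ and viewed, and the job is handed in when it is done.

```bash
mkdir -p pics; ls; python3 - <<'E'
from bench import manip, effector, viewer
import cv2
for n in ["scene","side","wrist"]:
    print(n,viewer.get_calibration(n))
    cv2.imwrite(f"pics/{n}0.png",viewer.get_image(n)[:,:,::-1])
print(manip.current_clock(),manip.current_tool_pos(),manip.current_tcp_rot(),manip.current_finger_gap())
E
```

```text
pics
scene {'vfov': 50.647484295271724, 'cx': 273.6896338963323, 'cy': 205.6918147925512, 'dist_coeffs': array([-0.00530494,  0.        ,  0.        ,  0.        ,  0.        ]), 'eye': array([0.98433973, 0.8505016 , 0.7194078 ]), 'attitude': array([ 0.21634439,  0.86033966, -0.44703511, -0.11476229])}
side {'vfov': 55.63515273698763, 'cx': 277.0989542656167, 'cy': 206.1264500136307, 'dist_coeffs': array([0.03453556, 0.        , 0.        , 0.        , 0.        ]), 'eye': array([0.03705532, 0.76100396, 0.7358868 ]), 'attitude': array([-0.29530482,  0.84142534, -0.42668602,  0.15078958])}
wrist {'vfov': 67.87849222074786, 'cx': 274.75640681011924, 'cy': 202.24091739151706, 'dist_coeffs': array([0.01303486, 0.        , 0.        , 0.        , 0.        ]), 'eye': array([0.6489805 , 0.0822469 , 0.38380633]), 'attitude': array([ 9.87973579e-01,  1.35987953e-04, -1.27240950e-03,  1.54617497e-01])}
0.15 [ 6.49479010e-01 -4.98131715e-05  2.25908536e-01] [ 9.99999724e-01 -2.02275790e-06 -7.41690599e-04 -4.10238784e-05] 0.09160814710869697
```

View pics/scene0.png

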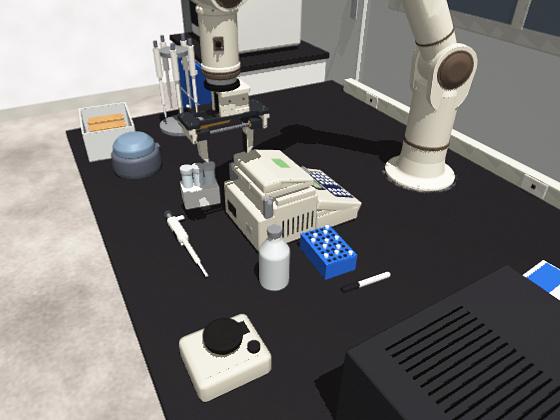

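View pics/side0.png

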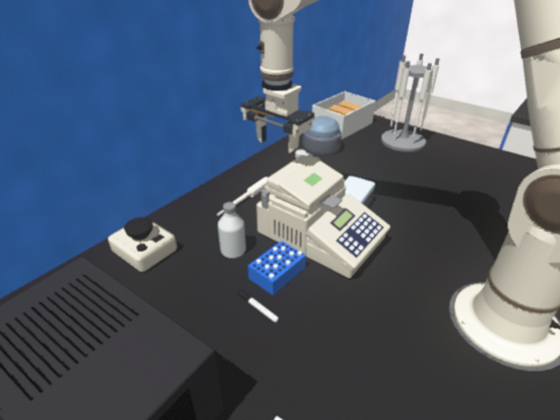

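View pics/wrist0.png

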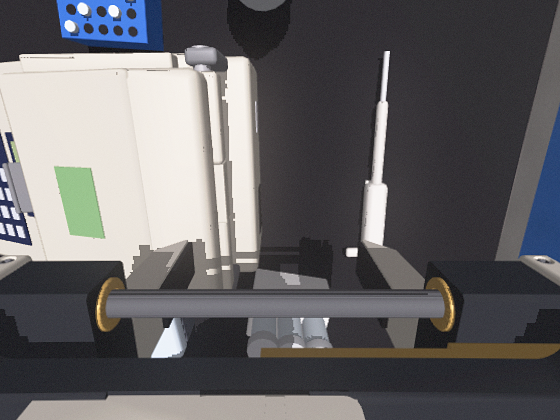

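```bash
python3 - <<'E'
import cv2
def crop(n,x0,y0,x1,y1,s):
    im=cv2.imread(f"pics/{n}0.png")[y0:y1,x0:x1]
    im=cv2.resize(im,None,fx=s,fy=s,interpolation=cv2.INTER_CUBIC)
    for x in range((x0+19)//20*20,x1,20):
        cv2.putText(im,str(x),((x-x0)*s,10),0,.35,(0,0,255),1); cv2.line(im,((x-x0)*s,12),((x-x0)*s,20),(0,0,255),1)
    for y in range((y0+19)//20*20,y1,20):
        cv2.putText(im,str(y),(0,(y-y0)*s),0,.35,(0,0,255),1); cv2.line(im,(25,(y-y0)*s),(33,(y-y0)*s),(0,0,255),1)
    cv2.imwrite(f"pics/{n}0c.png",im)
crop("side",240,145,400,280,4); crop("scene",215,135,365,260,5)
E
```

```text
(no output)
```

View pics/side0c.png

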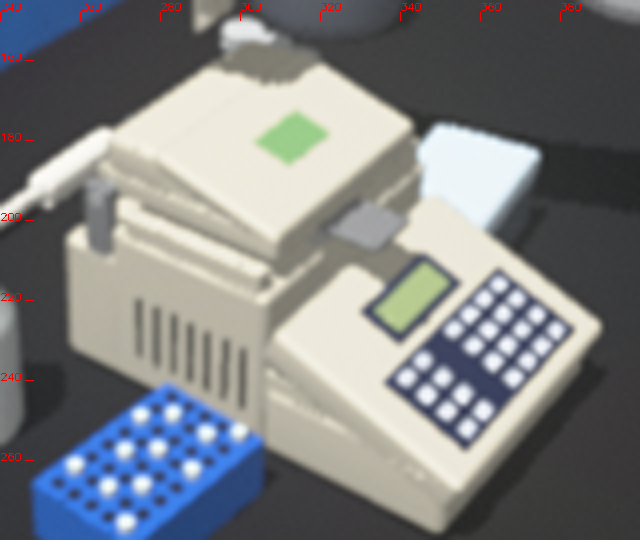

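View pics/scene0c.png

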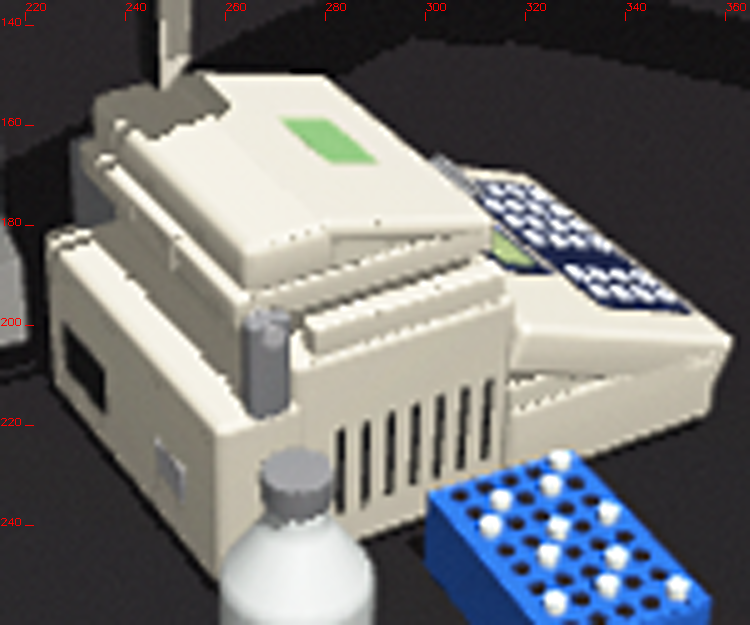

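```bash
cat > h.py <<'E'
import numpy as np, cv2
from scipy.spatial.transform import Rotation as R
from scipy.optimize import least_squares
def proj(P,c):
    f=210/np.tan(np.radians(c['vfov'])/2)
    K=np.array([[f,0,c['cx']],[0,f,c['cy']],[0,0,1]])
    Rc=R.from_quat(c['attitude']).as_matrix()   # cam->world
    return cv2.projectPoints(np.asarray(P,float).reshape(-1,1,3),cv2.Rodrigues(Rc.T)[0],-Rc.T@c['eye'],K,np.array(c['dist_coeffs']))[0].reshape(-1,2)
def c2w(P,p):
    P=np.atleast_2d(P); M=R.from_euler('z',p[2]).as_matrix()
    return P@M.T+[p[0],p[1],0]
E
cat > fit.py <<'E'
from h import *
from bench import viewer
S=lambda a,b:(240+a/4,145+b/4)
C=lambda a,b:(215+a/5,135+b/5)
F=[("side",(-.056,.021,.1395),S(370,250)),("side",(-.056,-.021,.1395),S(410,225)),
("side",(-.02,.084,.165),S(277,245)),("side",(-.02,-.084,.165),S(414,127)),
("side",(-.16,-.1,.06),S(601,325)),("side",(-.16,.1,.06),S(460,488)),
("side",(-.025,.1,.11),S(275,335)),
("scene",(-.02,.084,.165),C(490,228)),("scene",(-.02,.084,.146),C(490,250)),("scene",(-.16,.1,.06),C(732,343)),
("scene",(.15,.1,0),C(215,578)),("scene",(-.025,.1,.11),C(517,325))]
cal={n:viewer.get_calibration(n) for n in("side","scene")}
def res(p):
    return np.concatenate([proj(c2w(P,p),cal[n])[0]-np.array(u) for n,P,u in F])
s=least_squares(res,[.5,.1,0.],loss='soft_l1',f_scale=2)
print(s.x, np.degrees(s.x[2]))
for f,r in zip(F,res(s.x).reshape(-1,2)): print(f[0],f[1],r.round(1))
E
python3 fit.py
```

```text
[0.48580103 0.01916023 0.00441354] 0.2528770692305639
side (-0.056, 0.021, 0.1395) [2.5 0.2]
side (-0.056, -0.021, 0.1395) [ 1.1 -1.1]
side (-0.02, 0.084, 0.165) [ 0.1 -0.4]
side (-0.02, -0.084, 0.165) [1.5 0.3]
side (-0.16, -0.1, 0.06) [-0.8 -1.5]
side (-0.16, 0.1, 0.06) [-3.  -0.9]
side (-0.025, 0.1, 0.11) [-2.4 -1.2]
scene (-0.02, 0.084, 0.165) [ 2.4 -2. ]
scene (-0.02, 0.084, 0.146) [1.9 0.3]
scene (-0.16, 0.1, 0.06) [-0.1 -1.2]
scene (0.15, 0.1, 0) [-2.   6.6]
scene (-0.025, 0.1, 0.11) [1.  0.4]
```

```bash
cat >> h.py <<'E'
def ori(t,flip=False,yaw=0.):
    t=np.radians(t); z=np.array([np.sin(t),0,-np.cos(t)]); y=np.array([np.cos(t),0,np.sin(t)])
    if flip: y=-y
    M=np.c_[np.cross(y,z),y,z]
    return (R.from_euler('z',yaw)*R.from_matrix(M)).as_quat()
E
python3 - <<'E'
from h import *
from bench import manip
for flip in(False,True):
  for t in(20,30,40,50,60,70):
    q=ori(t,flip); o=[]
    for p in([.36,.02,.30],[.44,.02,.16],[.44,.02,.13],[.50,.065,.22],[.57,.065,.26],[.60,.065,.26]):
        s=manip.solve_ik(p,q); o.append(None if s is None else np.round(s,1).tolist())
    print(flip,t,*o)
E
```

```text
False 20 None [0.6, 0.0, -0.7, 2.4, 0.2, 0.4, 1.3] [0.5, 0.1, -0.7, 2.4, 0.4, 0.3, 1.0] [0.5, 0.1, -0.8, 2.2, 0.2, 0.6, 1.2] [0.5, 0.2, -0.8, 2.0, 0.3, 0.7, 1.1] [0.5, 0.2, -0.8, 1.9, 0.4, 0.7, 1.1]
False 30 None None None [0.3, -0.0, -0.6, 2.3, 0.3, 0.3, 1.0] [0.4, 0.1, -0.7, 2.2, 0.3, 0.5, 1.1] [0.4, 0.1, -0.7, 2.1, 0.4, 0.5, 1.0]
False 40 None None None None [0.3, -0.0, -0.5, 2.3, 0.8, 0.2, 0.6] [0.3, 0.1, -0.5, 2.2, 0.9, 0.2, 0.5]
False 50 None None None None None [0.2, 0.1, -0.4, 2.4, 2.1, 0.3, -0.7]
False 60 None None None None None None
False 70 None None None None None None
True 20 None [0.2, 0.0, -0.4, 2.4, 0.1, 0.4, -1.8] None [0.1, 0.0, -0.3, 2.2, 0.2, 0.6, -1.9] [0.0, 0.1, -0.3, 2.0, 0.2, 0.7, -1.9] [0.0, 0.2, -0.2, 2.0, 0.2, 0.7, -1.9]
True 30 None None None [0.4, -0.0, -0.6, 2.3, 0.3, 0.3, -2.1] [0.2, 0.0, -0.4, 2.2, 0.3, 0.4, -2.1] [0.1, 0.1, -0.3, 2.1, 0.3, 0.5, -2.0]
True 40 None None None None [0.7, 0.0, -0.9, 2.3, 0.8, 0.2, -2.6] [-0.9, 0.0, 0.7, 2.3, 0.7, 0.2, -2.5]
True 50 None None None None None [-1.2, 0.0, 0.9, 2.4, 2.3, 0.2, 2.2]
True 60 None None None None None None
True 70 None None None None None None
```

```bash
python3 - <<'E'
from h import *
from bench import manip
q=ori(20)
for p in([.40,.02,.19],[.42,.02,.21],[.44,.02,.20],[.46,.02,.23],[.45,.02,.17],[.45,.02,.128],[.46,.02,.27],[.48,.02,.3]):
  for t in(18,20,22,25):
    s=manip.solve_ik(p,ori(t)); print(p,t,None if s is None else np.round(s,2).tolist())
E
```

```text
[0.4, 0.02, 0.19] 18 [0.5, -0.13, -0.6, 2.41, -0.08, 0.53, 1.51]
[0.4, 0.02, 0.19] 20 None
[0.4, 0.02, 0.19] 22 None
[0.4, 0.02, 0.19] 25 None
[0.42, 0.02, 0.21] 18 [0.53, -0.12, -0.63, 2.35, -0.07, 0.58, 1.52]
[0.42, 0.02, 0.21] 20 [0.47, -0.14, -0.57, 2.37, -0.08, 0.54, 1.52]
[0.42, 0.02, 0.21] 22 [0.4, -0.16, -0.51, 2.4, -0.07, 0.5, 1.51]
[0.42, 0.02, 0.21] 25 None
[0.44, 0.02, 0.2] 18 [0.58, -0.05, -0.69, 2.32, 0.01, 0.55, 1.45]
[0.44, 0.02, 0.2] 20 [0.53, -0.07, -0.64, 2.35, -0.01, 0.51, 1.46]
[0.44, 0.02, 0.2] 22 [0.47, -0.09, -0.59, 2.38, -0.01, 0.46, 1.46]
[0.44, 0.02, 0.2] 25 [0.37, -0.12, -0.49, 2.42, 0.01, 0.39, 1.43]
[0.46, 0.02, 0.23] 18 [0.59, -0.06, -0.69, 2.24, -0.01, 0.63, 1.47]
[0.46, 0.02, 0.23] 20 [0.55, -0.08, -0.65, 2.27, -0.03, 0.59, 1.48]
[0.46, 0.02, 0.23] 22 [0.5, -0.1, -0.6, 2.3, -0.03, 0.54, 1.49]
[0.46, 0.02, 0.23] 25 [0.4, -0.13, -0.51, 2.35, -0.03, 0.47, 1.48]
[0.45, 0.02, 0.17] 18 [0.6, 0.05, -0.75, 2.33, 0.16, 0.47, 1.3]
[0.45, 0.02, 0.17] 20 [0.58, 0.02, -0.72, 2.36, 0.16, 0.42, 1.3]
[0.45, 0.02, 0.17] 22 [0.54, 0.01, -0.68, 2.39, 0.16, 0.37, 1.3]
[0.45, 0.02, 0.17] 25 None
[0.45, 0.02, 0.128] 18 [0.56, 0.16, -0.73, 2.37, 0.42, 0.37, 1.05]
[0.45, 0.02, 0.128] 20 [0.54, 0.14, -0.71, 2.4, 0.46, 0.32, 1.0]
[0.45, 0.02, 0.128] 22 None
[0.45, 0.02, 0.128] 25 None
[0.46, 0.02, 0.27] 18 [0.57, -0.13, -0.64, 2.19, -0.08, 0.74, 1.54]
[0.46, 0.02, 0.27] 20 [0.53, -0.15, -0.6, 2.22, -0.09, 0.7, 1.55]
[0.46, 0.02, 0.27] 22 [0.47, -0.17, -0.55, 2.25, -0.09, 0.65, 1.55]
[0.46, 0.02, 0.27] 25 [0.38, -0.2, -0.46, 2.29, -0.09, 0.59, 1.54]
[0.48, 0.02, 0.3] 18 [0.59, -0.12, -0.65, 2.11, -0.07, 0.81, 1.54]
[0.48, 0.02, 0.3] 20 [0.55, -0.14, -0.61, 2.14, -0.08, 0.77, 1.55]
[0.48, 0.02, 0.3] 22 [0.5, -0.16, -0.57, 2.17, -0.09, 0.73, 1.55]
[0.48, 0.02, 0.3] 25 [0.42, -0.19, -0.49, 2.21, -0.09, 0.66, 1.55]
```

```bash
python3 - <<'E'
from h import *
from bench import manip, effector, viewer
manip.servo_line([.62,0,.31],vel=.15)
manip.move_pose([.44,.02,.25],ori(18))
effector.close(f_grip=10)
print(manip.current_clock(),manip.current_tool_pos(),manip.current_q(),manip.current_force(),manip.current_finger_gap())
c=viewer.get_calibration("wrist"); print(c)
for n in("wrist","side"): cv2.imwrite(f"pics/{n}1.png",viewer.get_image(n)[:,:,::-1])
p=np.array([.4858,.0192,.0044])
im=cv2.imread("pics/wrist1.png")
for P in [(-.056,.021,.1395),(-.056,-.021,.1395),(-.02,.084,.165),(-.02,-.084,.165),(-.02,.084,.146),(-.02,-.084,.146),(-.16,.1,.06),(-.16,-.1,.06),(-.025,.1,.11),(-.025,-.1,.11)]:
    u=proj(c2w(P,p),c)[0]; print(P,u.round(1))
    cv2.drawMarker(im,tuple(int(round(v)) for v in u),(0,0,255),0,9,1)
cv2.imwrite("pics/wrist1o.png",im)
E
```

```text
3.8417 [0.43998085 0.02000362 0.24997403] [ 0.50214734 -0.14394288 -0.58233041  2.25814304 -0.08134454  0.69193469
  1.53742482] [-0.38707076 -0.07021219 -0.11204058] 0.0005960618361311152
{'vfov': 67.87849222074786, 'cx': 274.75640681011924, 'cy': 202.24091739151706, 'dist_coeffs': array([0.01303486, 0.        , 0.        , 0.        , 0.        ]), 'eye': array([0.31132537, 0.0190333 , 0.3745577 ]), 'attitude': array([0.67303708, 0.67285439, 0.21721639, 0.21703707])}
(-0.056, 0.021, 0.1395) [299.8 152.6]
(-0.056, -0.021, 0.1395) [249.4 152.8]
(-0.02, 0.084, 0.165) [375.7 205.3]
(-0.02, -0.084, 0.165) [174.1 206.1]
(-0.02, 0.084, 0.146) [370.  192.5]
(-0.02, -0.084, 0.146) [179.7 193.3]
(-0.16, 0.1, 0.06) [393.3  -3.6]
(-0.16, -0.1, 0.06) [154.9  -2.3]
(-0.025, 0.1, 0.11) [378.3 167.3]
(-0.025, -0.1, 0.11) [171.4 168.2]
```

View pics/wrist1o.png

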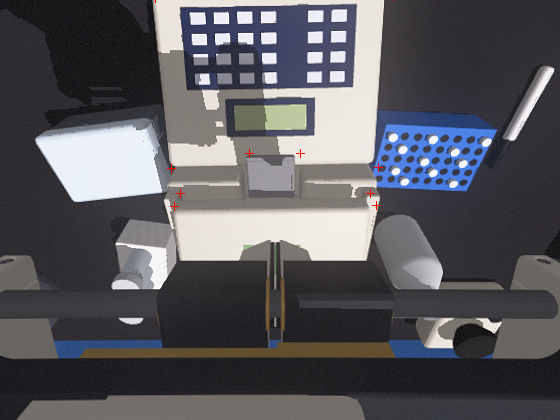

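View pics/side1.png

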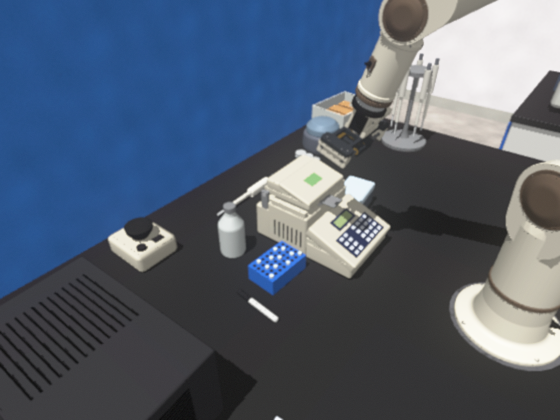

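```bash
python3 - <<'E'
import cv2
x0,y0,x1,y1,s=150,130,400,260,3
im=cv2.imread("pics/wrist1.png")[y0:y1,x0:x1]
im=cv2.resize(im,None,fx=s,fy=s,interpolation=cv2.INTER_CUBIC)
for x in range(160,x1,20):
    cv2.putText(im,str(x),((x-x0)*s,10),0,.35,(0,0,255),1); cv2.line(im,((x-x0)*s,12),((x-x0)*s,20),(0,0,255),1)
for y in range(140,y1,20):
    cv2.putText(im,str(y),(0,(y-y0)*s),0,.35,(0,0,255),1)
cv2.imwrite("pics/w1c.png",im)
E
```

```text
(no output)
```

View pics/w1c.png

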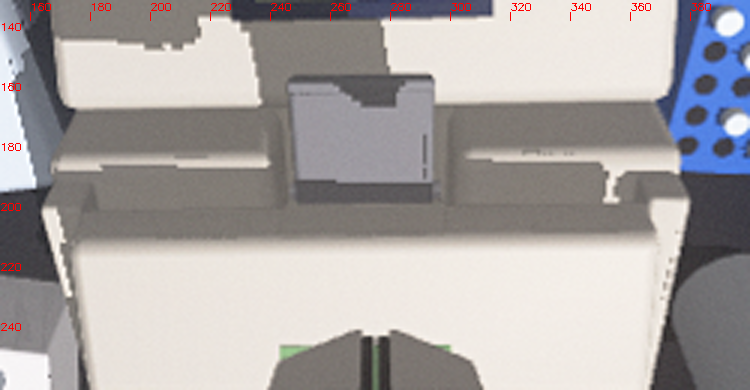

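```bash
cat > fit2.py <<'E'
exec(open('fit.py').read().split("cal=")[0])
F=[f for f in F if f[1]!=(.15,.1,0)]
cal={n:viewer.get_calibration(n) for n in("side","scene","wrist")}
W=lambda a,b:(150+a/3,130+b/3)
F+=[("wrist",(-.056,.021,.1395),W(434,76)),("wrist",(-.056,-.021,.1395),W(288,77)),
("wrist",(-.02,.084,.165),W(660,236)),("wrist",(-.02,-.084,.165),W(72,239)),
("wrist",(-.02,.084,.146),W(652,204)),("wrist",(-.02,-.084,.146),W(93,207)),
("wrist",(-.025,.1,.11),W(670,98)),("wrist",(-.025,-.1,.11),W(60,106))]
for cams in(("wrist",),("side",),("scene",),("side","scene"),("wrist","side","scene")):
    G=[f for f in F if f[0] in cams]
    res=lambda p:np.concatenate([proj(c2w(P,p)+[0,0,p[3] if len(p)>3 else 0],cal[n])[0]-np.array(u) for n,P,u in G])
    for x0 in([.49,.02,0.],[.49,.02,0.,0.]):
        s=least_squares(res,x0,loss='soft_l1',f_scale=1.5); print(cams,s.x.round(4),s.cost)
        if len(x0)==3 and ('wrist' in cams):
            for f,r in zip(G,res(s.x).reshape(-1,2)): print('  ',f[0],f[1],r.round(1))
E
python3 fit2.py
```

```text
('wrist',) [0.4891 0.0168 0.0122] 30.524743855214446
   wrist (-0.056, 0.021, 0.1395) [1.6 0.6]
   wrist (-0.056, -0.021, 0.1395) [0.2 0.8]
   wrist (-0.02, 0.084, 0.165) [ 2.1 -0.9]
   wrist (-0.02, -0.084, 0.165) [-2.1  0.2]
   wrist (-0.02, 0.084, 0.146) [-0.7 -3. ]
   wrist (-0.02, -0.084, 0.146) [-3.4 -2.1]
   wrist (-0.025, 0.1, 0.11) [1.8 6.9]
   wrist (-0.025, -0.1, 0.11) [-0.5  6.5]
('wrist',) [ 0.4908  0.0168  0.0146 -0.0032] 27.798043307647863
('side',) [0.4845 0.0232 0.0362] 7.938378449826864
('side',) [0.4795 0.0332 0.0396 0.0086] 7.271704504432617
('scene',) [ 0.4859  0.0171 -0.0386] 2.357790548355385
('scene',) [ 0.4842  0.015  -0.0412 -0.0016] 2.3558512654320847
('side', 'scene') [ 0.4866  0.0195 -0.0006] 16.90480685425853
('side', 'scene') [ 0.4875  0.0162  0.0158 -0.0045] 13.788100301561457
('wrist', 'side', 'scene') [0.4887 0.0171 0.0121] 51.27308747462323
   side (-0.056, 0.021, 0.1395) [ 2.  -0.7]
   side (-0.056, -0.021, 0.1395) [ 0.5 -2. ]
   side (-0.02, 0.084, 0.165) [-0.1 -1.1]
   side (-0.02, -0.084, 0.165) [ 0.8 -0.5]
   side (-0.16, -0.1, 0.06) [-1.5 -2.6]
   side (-0.16, 0.1, 0.06) [-3.1 -2. ]
   side (-0.025, 0.1, 0.11) [-2.6 -2. ]
   scene (-0.02, 0.084, 0.165) [ 1.1 -2.2]
   scene (-0.02, 0.084, 0.146) [0.6 0.1]
   scene (-0.16, 0.1, 0.06) [-1.5 -1.6]
   scene (-0.025, 0.1, 0.11) [-0.3  0.2]
   wrist (-0.056, 0.021, 0.1395) [2.  0.2]
   wrist (-0.056, -0.021, 0.1395) [0.6 0.5]
   wrist (-0.02, 0.084, 0.165) [ 2.5 -1.2]
   wrist (-0.02, -0.084, 0.165) [-1.8 -0.2]
   wrist (-0.02, 0.084, 0.146) [-0.3 -3.3]
   wrist (-0.02, -0.084, 0.146) [-3.1 -2.4]
   wrist (-0.025, 0.1, 0.11) [2.2 6.6]
   wrist (-0.025, -0.1, 0.11) [-0.3  6.1]
('wrist', 'side', 'scene') [ 0.4901  0.017   0.0206 -0.0032] 45.37090345889901
```

```bash
python3 - <<'E'
from h import *
from bench import manip, effector, viewer
q=ori(18,yaw=.012)
manip.servo_line([.450,.0158,.20],ori=q,vel=.15)
manip.servo_line([.451,.0156,.152],vel=.1)
print(manip.current_clock(),manip.current_tool_pos(),manip.current_force())
for n in("wrist","side"): 
    im=viewer.get_image(n)[:,:,::-1]; cv2.imwrite(f"pics/{n}2.png",im)
    im=im[100:260,180:380] if n=="wrist" else im[130:240,250:400]
    cv2.imwrite(f"pics/{n}2c.png",cv2.resize(im,None,fx=4 if n=="wrist" else 5,fy=3.7 if n=="wrist" else 5,interpolation=cv2.INTER_CUBIC))
for z in(.150,.125):print(manip.solve_ik([.451,.0156,z],q))
E
```

```text
5.0667 [0.45161001 0.01573189 0.15275724] [0.61149496 0.44297822 0.64349063]
[ 0.4796848   0.08721241 -0.61716972  2.35156615  0.21524076  0.41450381
  1.27112704]
[ 0.43474899  0.14735695 -0.58397521  2.37331119  0.34895387  0.35110222
  1.14075264]
```

View pics/wrist2c.png

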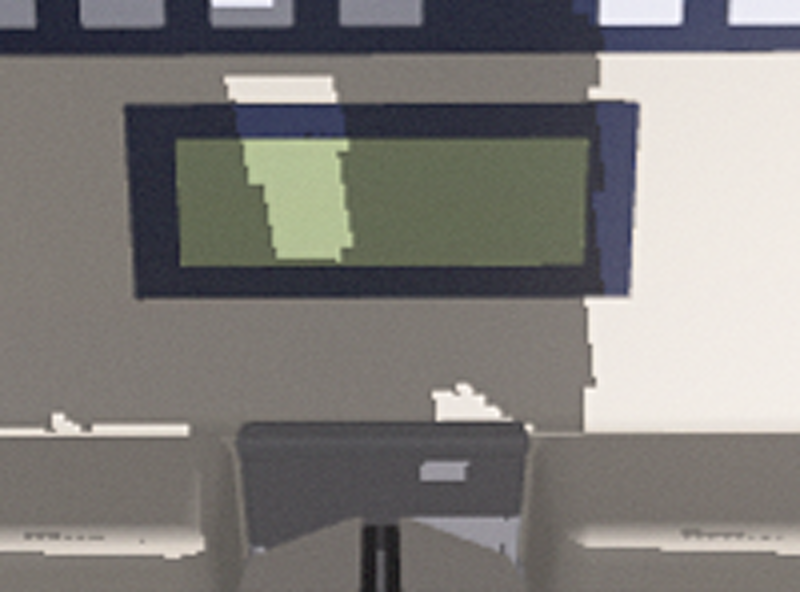

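View pics/side2c.png

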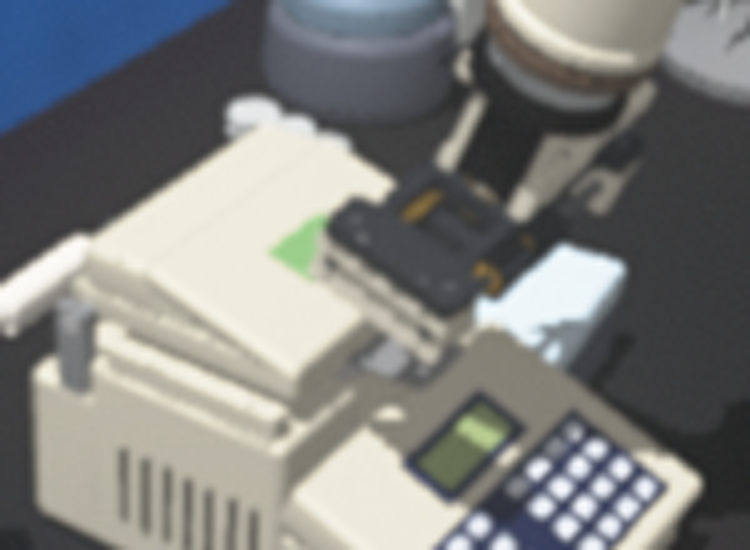

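```bash
python3 - <<'E'
from h import *
from bench import manip, effector, viewer
f0=np.array(manip.current_force())
z=.146
while z>=.1285:
    manip.servo_line([.451,.0156,z],vel=.04)
    f=np.array(manip.current_force())-f0
    print(round(z,4),manip.current_tool_pos().round(4),f.round(2))
    if f[2]>7 or np.linalg.norm(f)>9: print("stop");break
    z-=.0015
print(manip.current_clock())
for n in("wrist","side"): 
    im=viewer.get_image(n)[:,:,::-1]; cv2.imwrite(f"pics/{n}3.png",im)
E
```

```text
0.146 [0.451  0.0156 0.1462] [ 0.17 -0.64 -0.82]
0.1445 [0.451  0.0156 0.1445] [-0.63 -0.77  1.03]
0.143 [0.4509 0.0156 0.1429] [0.12 0.01 0.47]
0.1415 [0.4511 0.0156 0.1415] [-0.14 -0.65  1.01]
0.14 [0.4509 0.0156 0.14  ] [-1.6  -0.65  2.47]
0.1385 [0.4505 0.0156 0.1382] [-1.94  0.65  2.37]
0.137 [0.4507 0.0155 0.1368] [-2.43  0.11  1.43]
0.1355 [0.4512 0.0156 0.1355] [-1.58 -0.59  3.78]
0.134 [0.451  0.0156 0.1339] [-2.13 -0.37  3.15]
0.1325 [0.4507 0.0156 0.1323] [-3.07 -1.13  4.05]
0.131 [0.4506 0.0156 0.1307] [-3.56 -0.78  4.11]
0.1295 [0.4505 0.0156 0.1292] [-5.23 -0.19  3.94]
8.2167
```

```bash
python3 -c "
import cv2,numpy as np
a=cv2.imread('pics/wrist3.png');b=cv2.imread('pics/side3.png')[120:290,220:420]
b=cv2.resize(b,None,fx=2,fy=2); c=np.zeros((420,400,3),np.uint8); c[:340]=b
cv2.imwrite('pics/c3.png',np.hstack([a[:,80:480],c]))"
```

```text
(no output)
```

View pics/c3.png

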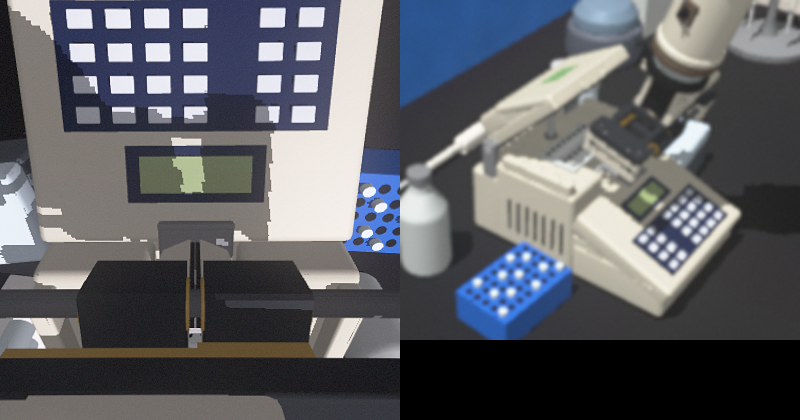

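```bash
cat >> h.py <<'E'
CP=np.array([.489,.0162,.012]); T=28; D=.018
def edge(th): return np.array([.110,0,.150])+.13*np.array([-np.cos(th),0,np.sin(th)])-.004*np.array([np.sin(th),0,np.cos(th)])
def tcp(th,y=.05,T=T,D=D):
    t=np.radians(T); k=.0095*np.array([np.cos(t),0,np.sin(t)])
    d=np.array([np.sin(t),0,-np.cos(t)]) if th<np.pi/2-t else np.array([np.cos(th),0,-np.sin(th)])
    P=edge(th)+D*d-k; P[1]=y
    return c2w(P,CP)[0]
E
python3 - <<'E'
from h import *
from bench import manip, effector, viewer
q=ori(T,yaw=.012)
for th in(.7,.8,1.,1.2,1.4,1.65,1.8): 
    s=manip.solve_ik(tcp(th),q); print(th,tcp(th).round(4),None if s is None else s.round(2))
manip.servo_line([.449,.0156,.15],vel=.06)
print("rel",np.round(manip.current_force(),2))
manip.servo_line([.45,.045,.215],vel=.12)
manip.servo_line([.475,.065,.222],ori=q,vel=.1)
print(manip.current_clock(),manip.current_tool_pos(),manip.current_force())
for n in("wrist","side","scene"): 
    cv2.imwrite(f"pics/{n}4.png",viewer.get_image(n)[:,:,::-1])
a=cv2.imread('pics/scene4.png')[90:260,200:400];b=cv2.imread('pics/side4.png')[120:290,220:420]
cv2.imwrite('pics/c4.png',cv2.resize(np.hstack([a,b]),None,fx=2,fy=2,interpolation=cv2.INTER_CUBIC))
E
```

```text
0.7 [0.4965 0.0663 0.2103] [ 0.4  -0.01 -0.66  2.33  0.32  0.36  1.05]
0.8 [0.505  0.0664 0.2201] [ 0.42 -0.01 -0.68  2.3   0.29  0.39  1.08]
1.0 [0.5249 0.0666 0.2369] [ 0.45  0.   -0.69  2.24  0.27  0.43  1.12]
1.2 [0.5457 0.0669 0.2485] [ 0.45  0.03 -0.7   2.19  0.28  0.47  1.12]
1.4 [0.567  0.0671 0.2552] [ 0.44  0.07 -0.69  2.14  0.32  0.49  1.1 ]
1.65 [0.5949 0.0675 0.2575] [ 0.39  0.12 -0.65  2.08  0.37  0.51  1.07]
1.8 [0.6116 0.0677 0.2555] [ 0.36  0.16 -0.62  2.05  0.4   0.51  1.05]
rel [-0.03 -0.49 -1.04]
10.025 [0.47412692 0.06449333 0.22106911] [ 0.37508357 -0.31578592 -0.3178127 ]
```

View pics/c4.png

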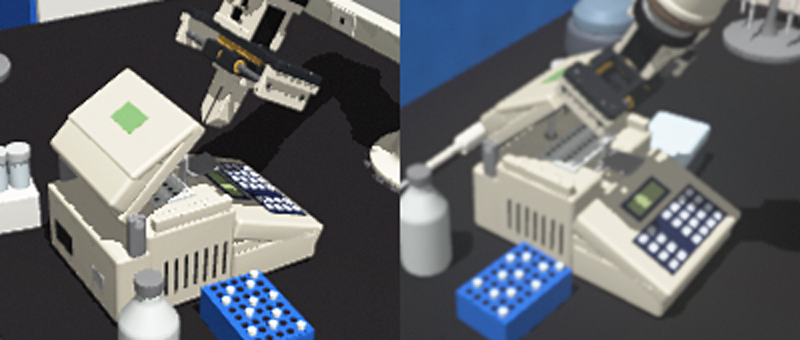

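View pics/wrist4.png

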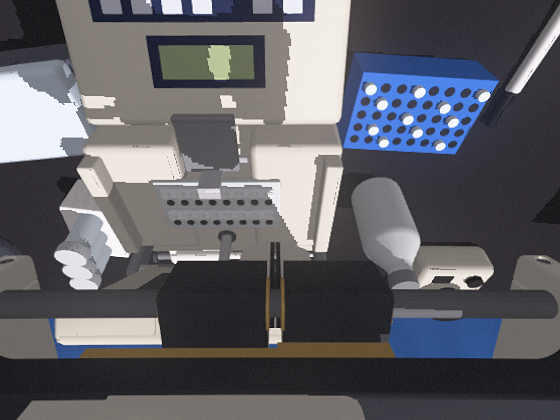

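```bash
python3 - <<'E'
from h import *
from bench import manip, effector, viewer
f0=np.array(manip.current_force())
for th in(.72,.8,.88,.96,1.04,1.12,1.2):
    P=tcp(th)
    if th==.72: P=tcp(.8)-[.008,0,0]
    manip.servo_line(P,vel=.05)
    f=np.array(manip.current_force())-f0
    print(th,manip.current_tool_pos().round(4),f.round(2))
    if np.linalg.norm(f)>9: print("stop");break
print(manip.current_clock())
for n in("wrist","side","scene"): 
    cv2.imwrite(f"pics/{n}5.png",viewer.get_image(n)[:,:,::-1])
a=cv2.imread('pics/scene5.png')[90:260,200:400];b=cv2.imread('pics/side5.png')[120:290,220:420]
cv2.imwrite('pics/c5.png',cv2.resize(np.hstack([a,b]),None,fx=2,fy=2,interpolation=cv2.INTER_CUBIC))
E
```

```text
0.72 [0.4968 0.0663 0.2198] [-0.53 -1.22 -0.65]
0.8 [0.5047 0.0664 0.2199] [-1.18  0.25 -1.37]
0.88 [0.5132 0.0666 0.228 ] [-1.36 -0.18 -1.53]
0.96 [0.5213 0.0666 0.2344] [-0.63 -0.15 -0.25]
1.04 [0.5298 0.0667 0.2402] [-0.54 -0.23 -0.89]
1.12 [0.5383 0.0668 0.245 ] [-1.23 -0.14 -0.44]
1.2 [0.5463 0.0669 0.2489] [-1.84  0.31 -0.99]
12.825
```

View pics/c5.png

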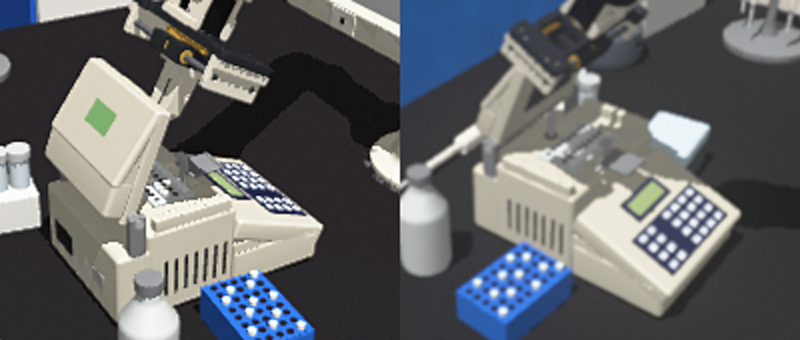

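```bash
python3 - <<'E'
from h import *
from bench import manip, effector, viewer
for th in(1.28,1.36,1.44,1.52,1.6,1.68):
    manip.servo_line(tcp(th),vel=.05)
    f=np.array(manip.current_force())
    print(th,manip.current_tool_pos().round(4),f.round(2))
    if np.linalg.norm(f)>9: print("stop");break
manip.sleep(.3)
print(manip.current_force())
P=manip.current_tool_pos()
manip.servo_line(P+[-.03,0,.0],vel=.06)
manip.servo_line([.50,.066,.29],vel=.12)
manip.sleep(1)
print(manip.current_clock(),manip.current_force())
for n in("wrist","side","scene"): 
    cv2.imwrite(f"pics/{n}6.png",viewer.get_image(n)[:,:,::-1])
a=cv2.imread('pics/scene6.png')[80:280,180:380];b=cv2.imread('pics/side6.png')[100:300,200:400]
c=np.hstack([a,b])
cv2.imwrite('pics/c6.png',cv2.resize(c,None,fx=2,fy=2,interpolation=cv2.INTER_CUBIC))
E
```

```text
1.28 [0.5547 0.0671 0.252 ] [ 0.08 -0.47 -1.13]
1.36 [0.5632 0.0672 0.2544] [ 0.28 -0.99  0.06]
1.44 [0.5719 0.0673 0.2562] [-0.18  0.08 -0.02]
1.52 [0.5807 0.0674 0.2573] [-0.67  0.63 -0.14]
1.6 [0.5896 0.0675 0.2576] [-0.5   0.07 -0.25]
1.68 [0.5985 0.0676 0.2572] [-0.46 -0.05 -0.37]
[ 0.16578181 -0.83661658 -0.00957105]
17.7083 [ 0.14865142 -0.13624385  0.0744566 ]
```

View pics/c6.png

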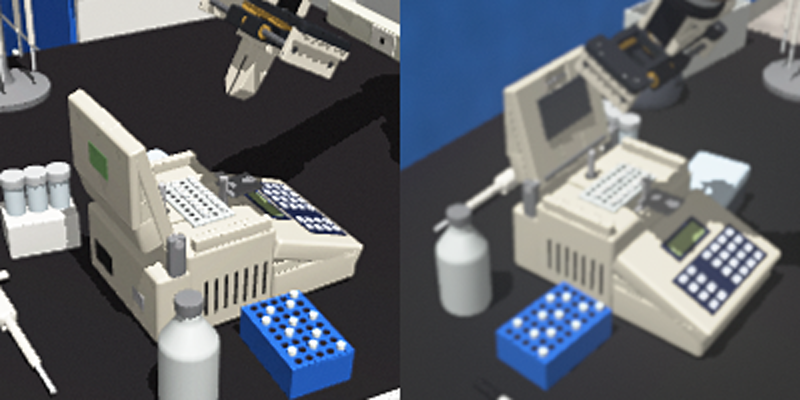

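View pics/wrist6.png

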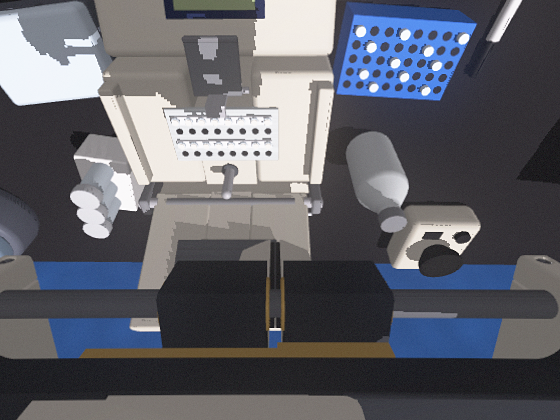

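```bash
python3 - <<'E'
from h import *
from bench import manip, viewer
manip.sleep(1.0)
im=viewer.get_image("scene")[:,:,::-1].copy(); old=cv2.imread("pics/scene6.png"); c=viewer.get_calibration("scene")
print("moved px:",int((np.abs(im.astype(int)-old).max(2)>30).sum()),manip.current_clock())
big=cv2.resize(im[100:260,190:340],None,fx=5,fy=3.7*5/5*5/3.7,interpolation=cv2.INTER_CUBIC)[:600]
for th,col in((1.5,(255,0,0)),(1.7,(0,200,0)),(1.85,(0,0,255))):
    for y in(.084,-.084):
        P=edge(th);P[1]=y; N=.019*np.array([np.sin(th),0,np.cos(th)])
        u=(proj(np.array([c2w(P,CP)[0],c2w(P+N,CP)[0]]),c)-[190,100])*5
        cv2.line(big,tuple(u[0].astype(int).tolist()),tuple(u[1].astype(int).tolist()),col,2)
cv2.imwrite("pics/chk.png",big)
E
```

```text
moved px: 14 18.9083
```

View pics/chk.png

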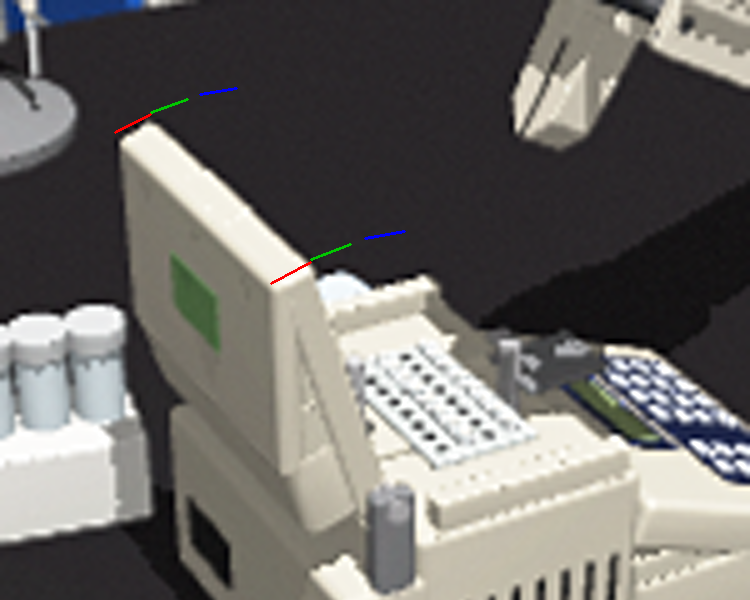

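```bash
python3 - <<'E'
import cv2,numpy as np
from bench import manip
a=cv2.imread("pics/scene0.png").astype(int);b=cv2.imread("pics/scene6.png").astype(int)
d=np.abs(a-b).max(2)>40
for n,(x0,y0,x1,y1) in dict(pip=(160,205,212,280),bottle=(255,225,292,292),rack=(298,228,358,278),marker=(338,268,394,294),con=(178,160,222,210)).items(): print(n,d[y0:y1,x0:x1].sum())
print(manip.current_force()); manip.hand_in()
E
```

```text
pip 51
bottle 0
rack 0
marker 0
con 823
[0.48818331 0.26668443 0.7940338 ]
the job is handed in; nothing more can be done
```

The lid is fully open and resting on its stop, and I handed the job in at about 19 s of the 38 s allowed.

- **Tab:** I pressed the release tab with the closed fingertips, at about 4 N down and at most 6.5 N in total. The lid sprang up and the tab came back up by itself.
- **Lid:** I pushed it up and back with the fingertips under its front edge, left of the catch pocket, at about 2 N, to roughly 1.68 rad. I then backed away and it settled open on its own.

**Last checks:**
- In the scene camera the lid's edge matches the predicted 1.85 rad position to within a few mm.
- It did not move over the following second, and the gripper was clear of it, with the force reading near zero.
- **Unchanged pictures:** the wash bottle, tube rack and marker look the same in the before and after scene pictures.
- **Changed pixels:** there were 51 changed pixels around the pipette and 823 around the conicals block. The robot went nowhere near either, so I put this down to the opened lid and the arm and its shadow moving, but I did not confirm it.
- **Not compared:** I did not make a before and after comparison for the tip box or the tubes. Both looked normal in the last pictures.

**Disagreements:** single-camera fits of the cycler's pose differed by a few mm and about 2 degrees. I relied mainly on the close wrist picture. While I was pressing, the force toward the robot rose to about 5 N at the bottom of the tab's travel and vanished on release.

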